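Dose the brush caddy, then extend and raise the telescopic scrubbing brush

TASK

Get the telescopic brush ready for scrubbing the window grille: push the pump cap of the fixed cleaner bottle right down and let it spring back up, so a dose goes into the caddy's well. Then, with the brush head staying in the caddy, squeeze in the release button on the handle's collar, pull the handle out past its first stop to the second stop (fully out) and let the button spring back out so that it locks there. Finally take the brush by its handle clear of the button, lift the whole locked-out brush about 15 cm up out of the caddy, roughly level, and finish still holding it there in the air, touching nothing but the gripper; leave the vial, the jar and the cuticle pusher beside it undisturbed.

Things in the scene. Friction and masses are not known exactly. Their poses are not given: they have to be found in the camera images.
- pump_top (a point): Centre of the flat top of the pump cap, a white disc 34 mm across, top 186 mm above the ledge, on a white cleaner bottle 64 mm in diameter that is fixed upright in a socket on the ledge at the head end of the caddy. A thin spout (10 mm thick) runs 62 mm from the cap's axis along this point's -y, over the well. z points up.
- pump (a joint): Pump cap: 0 up, 0.012 m fully down; sprung, about 2 N to start and 6 N fully down; it rises by itself when let go.
- caddy: White plastic brush caddy, fixed on the ledge; origin on the ledge under the brush's axis, +y along the brush towards its head, +x towards the button side, z up. The brush's axis runs along its y, 50 mm above the ledge. Base strip 60 mm wide, 6 mm thick, from y = -260 to +190 mm; drip well 86 mm wide, walls 40 mm high, from y = +40 to +190 mm.
- notch (a point): Middle of the well's notched wall (5 mm thick, at the brush's axis): the head sits behind it and cannot be drawn along -y, only lifted straight up; its two horns, 32 mm apart, rise to 75 mm above the ledge. After a pull the head bears on this wall: ease it 3 or 4 mm towards +y (35 mm free there) before lifting. Axes as the caddy's.
- saddle (a point): Middle of the open-topped saddle that carries the handle, on the brush's axis: 10 mm thick along y, 58 mm wide, top 60 mm above the ledge; the handle slides in its 38 mm slot. Axes as the caddy's.
- brush: The whole loose telescopic scrubbing brush (about 0.3 kg); its origin is at the bristle tips under the middle of the head, axes as the caddy's (handle towards -y). Inner tube 19 mm in diameter, head 95 x 50 mm, bristles down.
- head (a point): Point on the brush's axis at the middle of the head (38 mm above the bristle tips); 50 mm above the ledge while the head lies in the caddy.
- collar (a point): Centre of the black square collar at the head end of the handle: 40 mm long along the brush (y), 32 mm wide (x), 32 mm high. It moves with the handle. The release button stands out of its +x side, so collar and button measure 39.5 mm across, 35.5 mm with the button fully in.
- button_face (a point): Centre of the outer face of the release button, an 18 x 18 mm push pad standing 7.5 mm proud of the collar's +x side, level with the collar's centre. A gripper closed across the collar (along x) pushes it in.
- button (a joint): Release button: 0 out, 0.004 m fully in; sprung, about 3 N to start and 7 N fully in. The handle is locked with the button out and free with it fully in (it lets go past half-way); released, the button springs out and locks if the handle is at a stop.
- handle (a joint): How far the handle is pulled out along the brush's -y, in m: 0 collapsed, 0.060 first stop, 0.120 second stop, hard end at 0.121. With the button out the handle is locked at any of these three (1.5 mm play); with the button in it slides with about 2 N of friction.
- handle_grip (a point): Point on the axis of the round handle tube (28 mm in diameter), 55 mm from the collar's centre towards the handle's end: a good place to take the brush for lifting, near its balance point when extended. It moves with the handle.
- handle_end (a point): Centre of the handle's end, 240 mm from the collar's centre along -y.
- vial_mid (a point): Bystander: closed amber glass vial, 25 mm in diameter, 62 mm high, standing on the +x side of the caddy; its middle.
- jar_mid (a point): Bystander: white plastic jar with a twist cap, 63 mm in diameter, 48 mm high, on the -x side of the caddy; its middle.
- pusher: Bystander: steel cuticle pusher, 132 mm long, 10 mm wide, 8 mm thick, lying on the +x side of the caddy; origin at the middle of its underside.
Not all that is in view belongs to the job. What is shaped like the part that bears pump_top but purple is not meant.

How it is judged:
By the outcome, as a careful person would: the job done as asked, in the order asked, and still so for the second after the job is handed in, while the arm keeps its last pose, push and grip.
It also fails if it takes over 56 s, if anything falls off the work surface, if the arm or the gripper's body presses on something with over 40 N, if the wrist force passes 120 N, or if a joint passes its speed limit or range.

ROBOT

A 6-joint arm with a two-finger parallel gripper is mounted at the origin on the work surface. World frame = base frame: x ahead of the robot, y to its left, z up, the work surface at z = 0. Lengths are in m, angles in rad, forces in N, time in s.
With the tool pointing down it reaches from about 0.35 to 1 m from the base axis. Payload 7.1 kg.
Tool frame: the origin (TCP) lies on the centre line of the jaws, within the pads' length; the fingertips stand 8 mm ahead of it and the grasp point (between the pads) lies 11 mm behind it; y points along the fingers, x is the direction in which the jaws open and shut, and the axes are right-handed (so a half turn about y gives the same grasp; the last joint's range is limited). The gripper opens to 85 mm and grips with 20 to 120 N. Pads are 22 mm wide; open, the fingers measure 114 mm over their backs; the gripper's body (76 mm by 85 mm) begins 54 mm behind the grasp point. The pads swing forward as they close: fully open they stand 13 mm farther back than shut.
Start: joints at [-1.285, 0.423, 1.63, -0, 1.089, -0.019], TCP at [0.188, -0.596, 0.239] pointing down, gripper open.
Joint ranges: [-3, 3], [-0.9, 2.11], [0.09, 2.58], [-1.31, 4.45], [0.11, 2.69], [-2.54, 2.54]. Speed limits (rad/s): [2.39, 2.39, 3.01, 3.14, 3.14, 3.14].

INTERFACE

Orientations are given as a unit quaternion [x, y, z, w].
In Python, from bench import ctrl gives the robot as it stands.
- The arm moves only by the tool send_rows, never from a script. Its argument "motion" is a list that holds one entry, the list of rows, each a list of 7 numbers: the shift along the tool's x, y, z in units of 0.3 m (1.0 is 0.3 m), then the turn, a rotation vector about the tool's x, y, z in units of 90 degrees (1.0 is 90 degrees), then the gripper's target within -1 to 1 (shut at 1, half-way at 0, fully open at -1). A call has 1 to 8 rows; each row is the pose to reach, as a shift and turn from the pose commanded when the call began, along the tool's axes at that moment; what a row does not reach only later rows make up. A row lasts 1/12 s, in which the tool goes at most 41.7 mm and 7.16 degrees, less where a joint would pass 70% of its speed; a pose out of reach is approached as far as the arm can. A call with a number of a shift or a turn outside -1 to 1 is refused whole. A call with a gripper value outside its range is refused whole. The fingers move at their own pace and stop on an object; "grip_force" is the grip in N (left out, the last holds). Time passes only in rows, so rows that repeat a pose let the fingers close. It gives the time, the measured TCP pose, the force and the opening at its end, in the units of the state.
- ctrl.get_obs(): the state, without advancing time (a new reading comes with each control period).
- ctrl.get_image(name): name is "scene" or "top"; returns (picture, depth): 384x512x3 uint8, red, green, blue; 384x512 float32, m along the optical axis (not along the pixel's ray), 0 where there is no reading.
- ctrl.camera_model(name): a dict with "camera_matrix" (3x3 intrinsics, pixels), "origin" and "attitude" of the camera in the world. Camera axes: x right, y down, z forward; pixel columns grow to the right and rows downward; lengths in m; the calibration is good to about 2 mm. A picture is of the moment at which its call begins. camera_model takes no time and is no camera call.
- ctrl.hand_in(): hands the job in, once; it reports no verdict.
The state is a dict: "time_s": time; "joint_positions": joint angles; "qvel": joint speeds; "joint_torque": joint torques, N m; "ee_pos": TCP position; "orientation": TCP orientation; "force": force on the tool from outside, world axes, zero at the start; "wrist_torque": the same for the moment, N m; "opening": finger opening in m.
Only numpy, scipy, OpenCV 4.12 (cv2) and the standard library are available. Lean on these libraries where they do the work, as an engineer would, in place of code of your own. Each camera call takes 0.05 s, during which the arm holds its last target.

## Working session

There is one attempt and no reset: what is moved stays moved. The work goes in short steps, Python scripts to look and compute and a tool call to move; the robot and the scene stay as the last step left them, time stands still between calls to the robot, and variables do not carry over. Pictures are saved under pics/ and viewed, and the job is handed in when it is done.

Besides the shell and the picture viewer there is one more tool, called by a JSON object that holds its "op" and its "data", one argument or row to a line. send_rows: Moves the arm, as the interface text tells. Shifts and turns lie within -1 to 1; 1 stands for 0.3 m of shift or 90 degrees of turn. Its arguments: {"type":"object","properties":{"motion":{"type":"array","items":{"type":"array","items":{"type":"array","items":{"type":"number","minimum":-1,"maximum":1}}}},"grip_force":{"type":"number"}},"required":["motion"]}

```bash
ls; mkdir -p pics; cat > h.py <<'E'
import numpy as np, cv2
from bench import ctrl
from scipy.spatial.transform import Rotation as R
def cam(n):
    m=ctrl.camera_model(n); K=np.array(m["camera_matrix"]); o=np.array(m["origin"]); a=np.array(m["attitude"])
    if a.shape==(4,): a=R.from_quat(a).as_matrix()
    return K,o,a
def ray(n,u,v):
    K,o,a=cam(n); return o, a@(np.linalg.inv(K)@np.array([u,v,1.]))
def onz(n,u,v,z):
    o,d=ray(n,u,v); return o+d*(z-o[2])/d[2]
def proj(n,p):
    K,o,a=cam(n); q=K@(a.T@(np.array(p)-o)); return q[:2]/q[2]
def cloud(n,dep):
    K,o,a=cam(n); v,u=np.mgrid[:dep.shape[0],:dep.shape[1]]
    p=np.stack([(u-K[0,2])/K[0,0],(v-K[1,2])/K[1,1],np.ones(u.shape)],-1)*dep[...,None]
    return p@a.T+o
E
python3 - <<'E'
from h import *
for n in("scene","top"):
    i,d=ctrl.get_image(n); np.savez(f"{n}0.npz",i=i,d=d); cv2.imwrite(f"pics/{n}0.png",i[...,::-1]); print(ctrl.camera_model(n))
print(ctrl.get_obs())
E
```

```text
pics
{'camera_matrix': array([[419.17239107,   0.        , 251.95018429],
       [  0.        , 419.17239107, 192.58042478],
       [  0.        ,   0.        ,   1.        ]]), 'origin': array([ 1.17446637, -0.1821624 ,  0.78758813]), 'attitude': array([ 0.77300211,  0.48548205, -0.22295722, -0.34214763])}
{'camera_matrix': array([[446.0613091 ,   0.        , 247.3824821 ],
       [  0.        , 446.0613091 , 192.38107261],
       [  0.        ,   0.        ,   1.        ]]), 'origin': array([0.28236823, 0.1009722 , 1.18254461]), 'attitude': array([ 0.744502  , -0.66004601,  0.06729956, -0.07434251])}
{'time_s': 0.1, 'joint_positions': array([-1.28498059e+00,  4.23758793e-01,  1.63062081e+00,  2.83266376e-05,
        1.08862099e+00, -1.90138247e-02]), 'qvel': array([ 3.71457304e-04, -1.05063722e-03, -9.23378405e-05,  2.56467590e-04,
       -2.02884904e-03,  1.72512066e-03]), 'joint_torque': array([ 3.59779879e-04, -5.58427370e+01, -2.82442939e+01,  1.33335450e-05,
        2.97139406e-03, -7.11099958e-06]), 'ee_pos': array([ 0.18746581, -0.59570557,  0.2386241 ]), 'orientation': array([-0.56980436,  0.41868492, -0.41790434,  0.57042255]), 'force': array([-0.50309777, -0.37783183,  0.31628207]), 'wrist_torque': array([-0.02355791,  0.02589279,  0.00208167]), 'opening': 0.08575806884504203}
```

View pics/scene0.png

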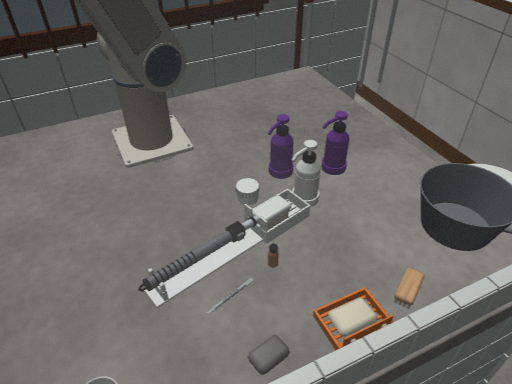

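View pics/top0.png

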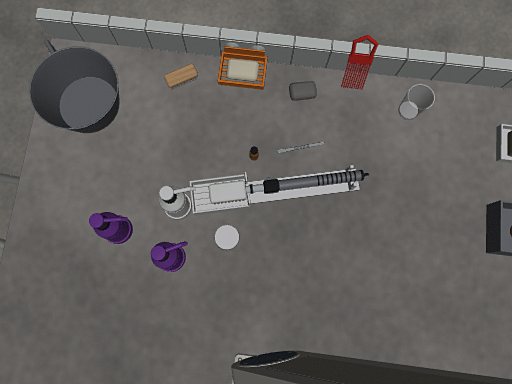

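The white-capped bottle is at scene (308,175) and top (170,197). The two purple ones, at scene (282,150)/(337,148) and top (110,227)/(168,256), have the same shape but are decoys. I'll enlarge and measure.

```bash
python3 - <<'E'
from h import *
s=np.load("scene0.npz");t=np.load("top0.npz")
a=cv2.resize(s['i'][130:310,130:330],None,fx=3,fy=3,interpolation=cv2.INTER_CUBIC)
b=cv2.resize(t['i'][130:270,145:385],None,fx=3.2,fy=3.2,interpolation=cv2.INTER_CUBIC)
cv2.imwrite("pics/c1.png",a[...,::-1]);cv2.imwrite("pics/c2.png",b[...,::-1])
for n,q,pts in(("top",t,[(167,191),(184,189),(240,220),(350,230),(253,153),(227,238),(271,185),(310,182),(350,178),(300,147),(227,191),(300,100)]),("scene",s,[(310,147),(248,188),(236,230),(180,265),(273,208),(232,295)])):
    C=cloud(n,q['d'])
    for p in pts: print(n,p,C[p[1],p[0]].round(4))
E
```

```text
top (167, 191) [0.4652 0.3055 0.1863]
top (184, 189) [0.4749 0.2681 0.1842]
top (240, 220) [0.4445 0.1379 0.0009]
top (350, 230) [ 0.4526 -0.1552  0.0033]
top (253, 153) [0.6159 0.124  0.0593]
top (227, 238) [0.3882 0.1635 0.0486]
top (271, 185) [0.5336 0.0682 0.0713]
top (310, 182) [ 0.5561 -0.0311  0.0603]
top (350, 178) [ 0.5785 -0.1324  0.0625]
top (300, 147) [ 0.6641 -0.0011  0.0066]
top (227, 191) [0.5067 0.1784 0.061 ]
top (300, 100) [0.8025 0.0119 0.0035]
scene (310, 147) [0.4744 0.2995 0.1853]
scene (248, 188) [0.4047 0.1618 0.0506]
scene (236, 230) [0.5457 0.0653 0.0678]
scene (180, 265) [ 0.5822 -0.0846  0.0619]
scene (273, 208) [0.5135 0.18   0.0628]
scene (232, 295) [ 0.668  -0.0007  0.0084]
```

View pics/c1.png

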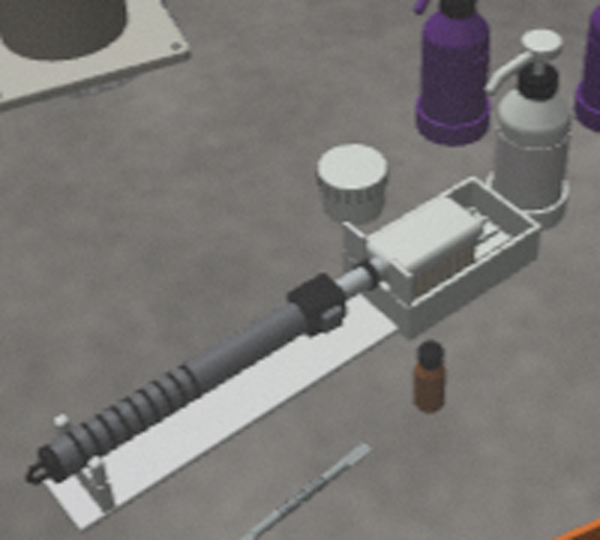

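View pics/c2.png

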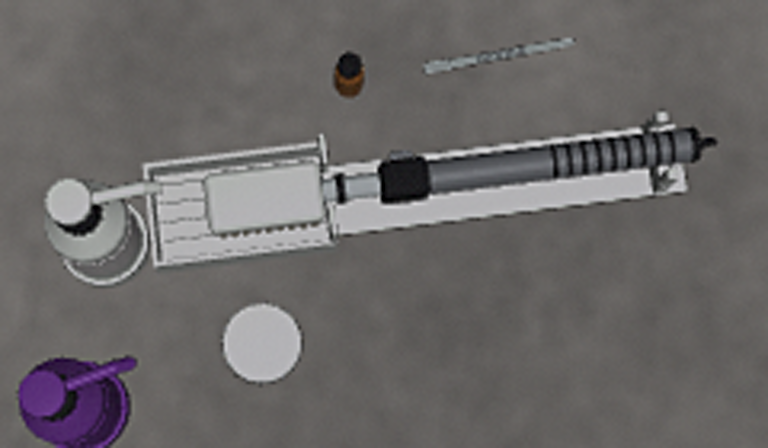

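The crops confirm that only the white bottle has its spout over the well. The button is on the far (+x) side of the collar, the jar on the near side. Next: the axis, pump and collar.

```bash
cat > meas.py <<'E'
from h import *
def run(s,t):
  for n,q in(("top",t),("scene",s)):
    C=cloud(n,q['d']); I=q['i'].astype(int); g=I.max(2); sat=g-I.min(2)
    x,y,z=C[...,0],C[...,1],C[...,2]
    box=(x>.35)&(x<.65)&(y>-.36)&(y<.4)
    m=box&(z>.178)&(z<.2)&(g>110)&(sat<40)
    k,l,st,c=cv2.connectedComponentsWithStats(m.astype(np.uint8))
    print(n,"pumptop all",m.sum(),[(s_[4],cc.round(1)) for s_,cc in zip(st[1:],c[1:])], C[m].mean(0).round(4))
    # disc: contour, erode to remove spout
    e=cv2.morphologyEx(m.astype(np.uint8),cv2.MORPH_OPEN,cv2.getStructuringElement(cv2.MORPH_ELLIPSE,(7,7))).astype(bool)
    if e.any():
      v,u=np.nonzero(e); print("  disc px",u.mean(),v.mean(),e.sum(),C[e].mean(0).round(4),"onz.186",onz(n,u.mean(),v.mean(),.186).round(4), "ext",np.ptp(C[e],axis=0).round(4))
    d=box&(g<115)&(sat<25)&(z>.035)&(z<.085)&(y<.12)
    P=C[d]; 
    cdir=P[:,:2]-P[:,:2].mean(0); w=np.linalg.svd(cdir,full_matrices=False)[2][0]; 
    if w[1]<0:w=-w
    print("  dark",d.sum(),"mean",P.mean(0).round(4),"dir",w.round(4),np.degrees(np.arctan2(w[1],w[0])).round(2),"span",(cdir@w).min().round(4),(cdir@w).max().round(4))
    for wn,p in (("vial",(.616,.124)),("jar",(.396,.163))):
      mm=(np.hypot(x-p[0],y-p[1])<.05)&(z>.03)&(z<.08)&((x>.56) if wn=="vial" else (x<.45)); print("  ",wn,C[mm].mean(0).round(4),mm.sum(), C[mm][:,2].max())
E
python3 - <<'E'
from meas import *
run(np.load("scene0.npz"),np.load("top0.npz"))
E
```

```text
top pumptop all 227 [(np.int32(227), array([170.8, 191.7]))] [0.4651 0.297  0.1846]
  disc px 165.80769230769232 192.4 130 [0.4617 0.3077 0.1863] onz.186 [0.4617 0.3078 0.186 ] ext [0.0265 0.0334 0.011 ]
  dark 1116 mean [ 0.5598 -0.0309  0.0611] dir [-0.2181  0.9759] 102.6 span -0.1542 0.163
   vial [0.6211 0.1221 0.0525] 80 0.06760391112440822
   jar [0.3907 0.1651 0.0479] 492 0.05402334933750774
scene pumptop all 142 [(np.int32(1), array([325., 122.])), (np.int32(1), array([270., 128.])), (np.int32(140), array([306.3, 146.2]))] [0.466  0.2937 0.1854]
  disc px 309.5 143.5 80 [0.4636 0.3044 0.1875] onz.186 [0.4619 0.3056 0.186 ] ext [0.0287 0.0311 0.0069]
  dark 1562 mean [ 0.5687 -0.0339  0.0593] dir [-0.2253  0.9743] 103.02 span -0.152 0.1665
   vial [0.6292 0.1186 0.051 ] 138 0.06584467008474548
   jar [0.3974 0.1608 0.0469] 397 0.05414909038541593
```

```bash
cat > meas2.py <<'E'
from h import *
def run(s,t,th=102.8,thr=45):
  w=np.array([np.cos(np.radians(th)),np.sin(np.radians(th))]); nx=np.array([w[1],-w[0]])
  for n,q in(("top",t),("scene",s)):
    C=cloud(n,q['d']); I=q['i'].astype(int); g=I.max(2)
    x,y,z=C[...,0],C[...,1],C[...,2]; a=C[...,:2]@w; b=C[...,:2]@nx
    box=(x>.45)&(x<.68)&(y>-.4)&(y<.12)
    # handle slices: median b of crest
    for a0 in np.arange(-.30,.02,.03):
      m=box&(abs(a-a0)<.015)&(z>.045)&(z<.08)&(g<130)
      if m.sum()<20: continue
      print(n,"a",a0.round(3),"b",np.median(b[m]).round(4),(np.percentile(b[m],[3,97])).round(4),"z",np.percentile(z[m],90).round(4))
    m=box&(g<thr)&(z>.03)
    k,l,st,c=cv2.connectedComponentsWithStats(m.astype(np.uint8))
    for i in range(1,k):
      if st[i,4]<40: continue
      mm=l==i; tp=mm&(z>.062)
      print(n,"blob",c[i].round(1),st[i],"a",np.percentile(a[mm],[2,98]).round(4),"b",np.percentile(b[mm],[2,98]).round(4),"z",np.percentile(z[mm],[2,98]).round(4),"top b",np.percentile(b[tp],[3,97]).round(4) if tp.any() else 0)
    o=box&(z>.07)&(z<.085); 
E
python3 - <<'E'
from meas2 import *
run(np.load("scene0.npz"),np.load("top0.npz"))
E
```

```text
top a -0.3 b 0.5418 [0.5291 0.5533] z 0.0653
top a -0.27 b 0.5397 [0.5171 0.5631] z 0.0655
top a -0.24 b 0.5389 [0.5281 0.5534] z 0.0657
top a -0.21 b 0.5383 [0.5268 0.5531] z 0.0656
top a -0.18 b 0.5372 [0.5264 0.5515] z 0.0659
top a -0.15 b 0.5365 [0.5258 0.5512] z 0.0652
top a -0.12 b 0.536 [0.5249 0.5499] z 0.0651
top a -0.09 b 0.5354 [0.5241 0.5496] z 0.066
top a -0.06 b 0.5355 [0.5212 0.558 ] z 0.0681
top a -0.03 b 0.5403 [0.5205 0.6375] z 0.0672
top a -0.0 b 0.5293 [0.4942 0.5435] z 0.0642
top blob [271.1 185.7] [263 179  19  14 192] a [-0.0716 -0.0332] b [0.5209 0.5508] z [0.0547 0.0706] top b [0.5221 0.5505]
scene a -0.3 b 0.5447 [0.5316 0.5555] z 0.0656
scene a -0.27 b 0.5489 [0.5212 0.5702] z 0.0658
scene a -0.24 b 0.548 [0.5319 0.5547] z 0.0662
scene a -0.21 b 0.5475 [0.5318 0.5543] z 0.0659
scene a -0.18 b 0.5469 [0.5309 0.5533] z 0.0659
scene a -0.15 b 0.5463 [0.5309 0.553 ] z 0.066
scene a -0.12 b 0.5456 [0.5306 0.5518] z 0.066
scene a -0.09 b 0.5451 [0.5286 0.5512] z 0.0661
scene a -0.06 b 0.5475 [0.5229 0.5596] z 0.0688
scene a -0.03 b 0.5506 [0.5272 0.6438] z 0.0681
scene a -0.0 b 0.5155 [0.495  0.5455] z 0.0701
```

```bash
cat > plan.py <<'E'
from h import *
TH=104.0
def rel(target, th=None, sgn=1):
    """shift in tool units + turn to reach target TCP with tool y down, tool x = sgn*nx"""
    o=ctrl.get_obs(); Rm=R.from_quat(o["orientation"]).as_matrix(); p=o["ee_pos"]
    s=Rm.T@(np.array(target)-p)/.3
    w=np.radians(th if th is not None else TH); X=sgn*np.array([np.sin(w),-np.cos(w),0]); Y=np.array([0,0,-1.]); Z=np.cross(X,Y)
    T=np.stack([X,Y,Z],1); rv=R.from_matrix(Rm.T@T).as_rotvec()/(np.pi/2)
    print("pos",p.round(4),"F",o["force"].round(2),"open",round(o["opening"],4),"t",round(o["time_s"],2)); print("shift",s.round(4),"turn",rv.round(4)); return s,rv
E
python3 - <<'E'
from plan import *
print(R.from_quat(ctrl.get_obs()["orientation"]).as_matrix().round(3))
for s in(1,-1): rel([.55,-.1,.3],sgn=s)
w=np.radians(102.8);W=np.array([np.cos(w),np.sin(w)]);N=np.array([W[1],-W[0]])
print("collar",(-.0524*W+.5372*N).round(4),"saddle",(-.27*W+.5412*N).round(4))
C=cloud("top",np.load("top0.npz")["d"]);print(C[256,152:168:5],C[222,97])
E
```

```text
[[ 0.3   -0.     0.954]
 [-0.954  0.001  0.3  ]
 [-0.001 -1.     0.   ]]
pos [ 0.1875 -0.5957  0.2386] F [-0.5  -0.38  0.32] open 0.0858 t 0.1
shift [-1.2138 -0.2028  1.6487] turn [-7.000e-04 -9.615e-01 -7.000e-04]
pos [ 0.1875 -0.5957  0.2386] F [-0.5  -0.38  0.32] open 0.0858 t 0.1
shift [-1.2138 -0.2028  1.6487] turn [ 7.0000e-04  1.0385e+00 -7.0000e-04]
collar [0.5355 0.0679] saddle [ 0.5876 -0.1434]
[[0.31596887 0.31563928 0.18632393]
 [0.31730452 0.30471637 0.18601844]
 [0.31865145 0.29384149 0.18542718]
 [0.32130164 0.28924753 0.15032659]] [0.37612262 0.45095861 0.18520566]
```

{"op": "send_rows", "data": {
  "motion": [
    [[-0.08,-0.03,0.1,0,-0.07,0,1],[-0.16,-0.06,0.2,0,-0.14,0,1],[-0.24,-0.09,0.3,0,-0.21,0,1],[-0.32,-0.12,0.4,0,-0.28,0,1],[-0.4,-0.15,0.5,0,-0.35,0,1],[-0.48,-0.18,0.6,0,-0.42,0,1],[-0.55,-0.2,0.7,0,-0.5,0,1],[-0.62,-0.2,0.8,0,-0.57,0,1]]
  ]
}}

```text
time_s: 0.77
ee_pos: [0.3617, -0.3454, 0.3006]
orientation: [0.696, -0.128, 0.129, -0.695]
force: [0.5, -0.5, 0.0]
opening: 0.0004
```

```bash
python3 - <<'E'
from plan import *
rel([.462,.3067,.235])
E
```

```text
pos [ 0.3617 -0.3454  0.3006] F [ 0.49 -0.52  0.01] open 0.0004 t 0.77
shift [-0.4634  0.216   2.1501] turn [ 0.0008 -0.3877  0.001 ]
```

{"op": "send_rows", "data": {
  "motion": [
    [[-0.03,0,0.13,0,-0.07,0,1],[-0.06,0,0.26,0,-0.14,0,1],[-0.09,0,0.39,0,-0.21,0,1],[-0.12,0,0.52,0,-0.28,0,1],[-0.15,0,0.65,0,-0.35,0,1],[-0.18,0,0.78,0,-0.39,0,1],[-0.21,0,0.91,0,-0.39,0,1],[-0.23,0,1.0,0,-0.39,0,1]]
  ]
}}

```text
time_s: 1.43
ee_pos: [0.4046, -0.0394, 0.2993]
orientation: [-0.702, -0.086, 0.086, 0.702]
force: [0.5, -0.7, -0.3]
opening: -0.0001
```

```bash
python3 - <<'E'
from plan import *
rel([.462,.3067,.235])
E
```

```text
pos [ 0.4046 -0.0394  0.2993] F [ 0.53 -0.66 -0.27] open -0.0001 t 1.43
shift [0.4635 0.2148 1.0734] turn [-0.0004 -0.0007  0.    ]
```

{"op": "send_rows", "data": {
  "motion": [
    [[0.06,0,0.12,0,0,0,1],[0.12,0,0.25,0,0,0,1],[0.18,0,0.37,0,0,0,1],[0.24,0,0.5,0,0,0,1],[0.3,0.03,0.62,0,0,0,1],[0.35,0.07,0.75,0,0,0,1],[0.41,0.11,0.87,0,0,0,1],[0.46,0.15,1.0,0,0,0,1]]
  ]
}}

```text
time_s: 2.1
ee_pos: [0.4665, 0.2798, 0.2549]
orientation: [0.702, 0.086, -0.085, -0.702]
force: [1.6, 0.2, 0.1]
opening: 0.0001
```

```bash
python3 - <<'E'
from plan import *
rel([.462,.3067,.21])
print(ctrl.get_obs()["joint_positions"])
E
```

```text
pos [0.4665 0.2798 0.2549] F [1.55 0.21 0.08] open 0.0001 t 2.1
shift [0.0068 0.1496 0.0907] turn [ 0.0001 -0.0013  0.0001]
[ 5.18421534e-01  2.85899823e-01  1.79591972e+00 -2.02994446e-04
  1.05968600e+00  2.76202018e-01]
```

{"op": "send_rows", "data": {
  "motion": [
    [[0.0,0,0.04,0,0,0,1],[0.005,0.03,0.085,0,0,0,1],[0.007,0.08,0.09,0,0,0,1],[0.007,0.13,0.09,0,0,0,1],[0.007,0.15,0.09,0,0,0,1],[0.007,0.15,0.09,0,0,0,1]]
  ]
}}

```text
time_s: 2.6
ee_pos: [0.461, 0.3032, 0.209]
orientation: [0.703, 0.084, -0.086, -0.701]
force: [-0.7, -0.5, -0.3]
opening: 0.0002
```

```bash
python3 - <<'E'
from plan import *
rel([.462,.3067,.194])
for n in("scene","top"):
    i,d=ctrl.get_image(n); c=i[90:240,230:400] if n=="scene" else i[120:260,100:300]
    cv2.imwrite(f"pics/{n}1.png",cv2.resize(c,None,fx=3,fy=3,interpolation=cv2.INTER_CUBIC)[...,::-1])
E
```

```text
pos [0.461  0.3032 0.209 ] F [-0.73 -0.5  -0.3 ] open 0.0002 t 2.6
shift [0.0062 0.05   0.0105] turn [ 0.0008 -0.0019 -0.0021]
```

View pics/scene1.png

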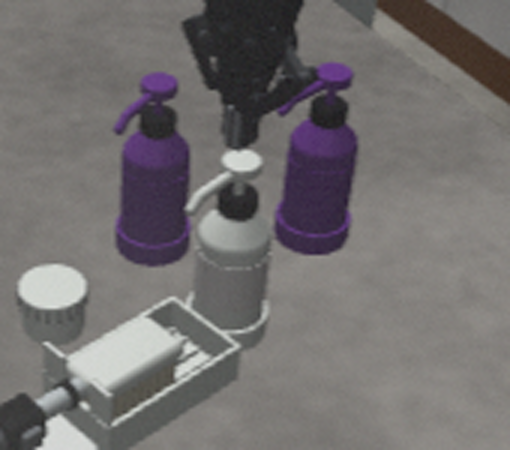

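The shut fingertips (crop 240,146) are right above the white cap (242,162), with a gap of about 15 mm. I'll push down in steps.

{"op": "send_rows", "data": {
  "motion": [
    [[0.004,0.025,0.006,0,0,0,1],[0.006,0.045,0.01,0,0,0,1],[0.006,0.055,0.01,0,0,0,1],[0.006,0.065,0.01,0,0,0,1],[0.006,0.075,0.01,0,0,0,1]]
  ]
}}

```text
time_s: 3.12
ee_pos: [0.4633, 0.3078, 0.1882]
orientation: [-0.702, -0.085, 0.085, 0.702]
force: [0.1, -1.0, 3.3]
opening: 0.0001
```

{"op": "send_rows", "data": {
  "motion": [
    [[0,0.01,0,0,0,0,1],[0,0.018,0,0,0,0,1],[0,0.023,0,0,0,0,1],[0,0.023,0,0,0,0,1]]
  ]
}}

```text
time_s: 3.45
ee_pos: [0.4634, 0.3079, 0.182]
orientation: [-0.702, -0.086, 0.085, 0.702]
force: [-2.2, -1.3, 9.6]
opening: -0.0006
```

{"op": "send_rows", "data": {
  "motion": [
    [[0,0.002,0,0,0,0,1],[0,0.003,0,0,0,0,1],[0,0.003,0,0,0,0,1]]
  ]
}}

```text
time_s: 3.7
ee_pos: [0.4635, 0.3079, 0.1819]
orientation: [-0.702, -0.086, 0.085, 0.702]
force: [-4.2, -2.4, 16.4]
opening: -0.0
```

The cap is against its hard stop: the force jumps and the pose no longer moves. Releasing.

{"op": "send_rows", "data": {
  "motion": [
    [[0,-0.03,0,0,0,0,1],[0,-0.07,0,0,0,0,1],[0,-0.15,0,0,0,0,1],[0,-0.27,0,0,0,0,1],[0,-0.3,0,0,0,0,0.3],[0,-0.3,0,0,0,0,0.0]]
  ]
}}

```text
time_s: 4.2
ee_pos: [0.4647, 0.3087, 0.2737]
orientation: [-0.701, -0.087, 0.083, 0.703]
force: [0.6, 0.4, 0.5]
opening: 0.0229
```

```bash
python3 - <<'E'
from plan import *
from meas import *
rel([.5355,.0679,.12])
s,t=[dict(zip("id",ctrl.get_image(n))) for n in("scene","top")]
cv2.imwrite("pics/scene2.png",cv2.resize(s['i'][90:290,130:400],None,fx=2.8,fy=2.8,interpolation=cv2.INTER_CUBIC)[...,::-1])
run(s,t)
E
```

```text
pos [0.4647 0.3087 0.2737] F [0.63 0.4  0.54] open 0.0229 t 4.2
shift [ 0.0339  0.5109 -0.837 ] turn [-0.0013 -0.0015  0.0037]
top pumptop all 13 [(np.int32(13), array([189.2, 188.1]))] [0.4792 0.2571 0.1806]
  dark 1158 mean [ 0.5597 -0.0314  0.0611] dir [-0.2199  0.9755] 102.71 span -0.1526 0.1636
   vial [0.6212 0.1222 0.052 ] 83 0.06603409892626666
   jar [0.3906 0.1651 0.0479] 493 0.054344615472714075
scene pumptop all 145 [(np.int32(2), array([325.5, 121.5])), (np.int32(143), array([306.3, 146.2]))] [0.4663 0.2947 0.1853]
  disc px 309.2631578947368 143.85263157894738 95 [0.464  0.3035 0.1869] onz.186 [0.463  0.3043 0.186 ] ext [0.0316 0.0318 0.0113]
  dark 1506 mean [ 0.5692 -0.0345  0.0592] dir [-0.2229  0.9748] 102.88 span -0.1518 0.1676
   vial [0.6292 0.1186 0.0512] 137 0.06631154011609042
   jar [0.3974 0.1608 0.0471] 389 0.053753875731454626
```

View pics/scene2.png

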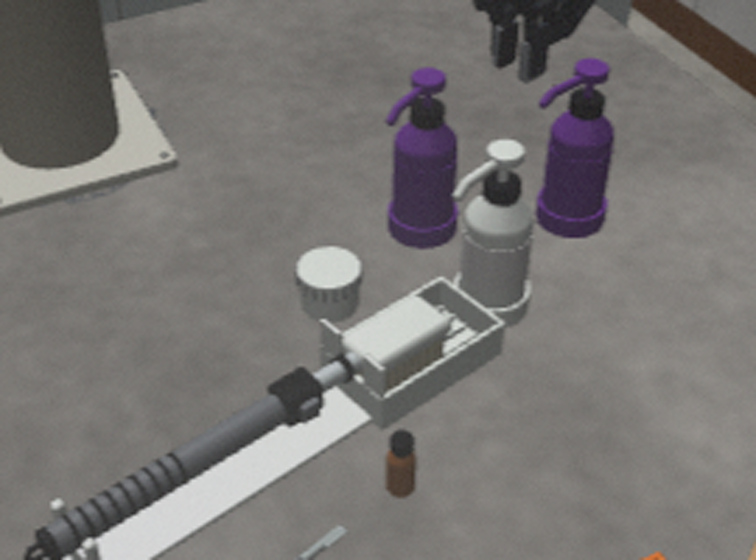

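The cap is back up (z 0.187, same pixels as before). One more check of the axis angle, from the strip and handle edges.

```bash
python3 - <<'E'
from h import *
for n in("scene","top"):
    q=np.load(n+"0.npz"); C=cloud(n,q['d']); g=q['i'].max(2); x,y,z=[C[...,k] for k in range(3)]
    w=np.radians(103.5);W=np.array([np.cos(w),np.sin(w)]);N=np.array([W[1],-W[0]]); a=C[...,:2]@W;b=C[...,:2]@N
    m=(g>135)&(z<.03)&(abs(b-.535)<.06)&(a>-.31)&(a<-.02)
    for sg in(0,1):
        A=[];B=[]
        for a0 in np.arange(-.25,-.03,.01):
            k=m&(abs(a-a0)<.005)
            if k.sum()>4: A.append(a0);B.append(np.percentile(b[k],3+94*sg))
        p=np.polyfit(A,B,1); r=B-np.polyval(p,A); ok=abs(r)<2*np.std(r)+1e-4; p=np.polyfit(np.array(A)[ok],np.array(B)[ok],1)
        print(n,"strip side",sg,"angle",103.5-np.degrees(p[0]),"b@-.05",np.polyval(p,-.05),"res",np.std(r))
    m=(g<125)&(z>.045)&(z<.075)&(abs(b-.54)<.03)&(a>-.25)&(a<-.08)
    A=a[m];p=np.polyfit(A,b[m],1);print(n,"handle",103.5-np.degrees(p[0]),"b@-.05",np.polyval(p,-.05))
    m=(g<125)&(z>.03)&(z<.075)&(abs(b-.54)<.03)&(a>-.25)&(a<-.08)
    # circle fit of cross-section after removing slope
    bb=b-p[0]*(a+.05); P=np.c_[bb[m],z[m]]
    M=np.c_[2*P,np.ones(len(P))]
    # fixed radius 14mm: nonlinear
    from scipy.optimize import least_squares
    s=least_squares(lambda c:np.hypot(P[:,0]-c[0],P[:,1]-c[1])-.014,[.537,.05],loss="soft_l1",f_scale=.001); print(n,"axis b,z",s.x.round(4))
    v,u=np.nonzero((g<45)&(z>.03)&(abs(b-.54)<.04)&(a>-.1)&(a<-.01)); print(n,"collar px",len(u),"a",np.percentile(a[v,u],[3,97]).round(4),"b",np.percentile(b[v,u],[3,97]).round(4))
    print(N,W)
E
```

```text
scene strip side 0 angle 102.98896149840597 b@-.05 0.524735082394394 res 0.002594110265323292
scene strip side 1 angle 104.03282702446103 b@-.05 0.5642578623389821 res 0.00046887620959907346
scene handle 104.09656287835526 b@-.05 0.5414237482765811
scene axis b,z [0.5349 0.0518]Traceback (most recent call last):
  File "<stdin>", line 22, in <module>
    return _quantile_unchecked(
        a, q, axis, out, overwrite_input, method, keepdims, weights)
    return _ureduce(a,
                    func=_quantile_ureduce_func,
    ...<5 lines>...
                    overwrite_input=overwrite_input,
                    method=method)
    r = func(a, **kwargs)
    result = _quantile(arr,
                       quantiles=q,
    ...<2 lines>...
                       out=out,
                       weights=wgt)
    slices_having_nans = np.isnan(arr[-1, ...])
                                  ~~~^^^^^^^^^
IndexError: index -1 is out of bounds for axis 0 with size 0
```

```bash
python3 - <<'E'
from h import *
from scipy.optimize import least_squares
w=np.radians(104.05);W=np.array([np.cos(w),np.sin(w)]);N=np.array([W[1],-W[0]])
for n in("scene","top"):
    q=np.load(n+"0.npz"); C=cloud(n,q['d']); g=q['i'].max(2); x,y,z=[C[...,k] for k in range(3)]
    a=C[...,:2]@W;b=C[...,:2]@N
    m=(g<125)&(z>.035)&(z<.075)&(abs(b-.535)<.03)&(a>-.25)&(a<-.09)
    P=np.c_[b[m],z[m]]
    s=least_squares(lambda c:np.hypot(P[:,0]-c[0],P[:,1]-c[1])-.014,[.537,.05],loss="soft_l1",f_scale=.001); print(n,"axis b,z",s.x.round(4), m.sum())
    B,Z=s.x
    # collar: points clearly outside handle radius, top face
    k=(abs(b-B)<.03)&(z>Z+.006)&(z<Z+.03)&(a>-.12)&(a<.0)&(g<110)
    for a0 in np.arange(-.09,-.0,.005):
        kk=k&(abs(a-a0)<.0025)
        print(n,a0.round(3),kk.sum(), np.percentile(b[kk],[5,95]).round(4) if kk.sum()>3 else "", z[kk].max().round(4) if kk.any() else "", np.median(g[kk]) if kk.any() else "")
E
```

```text
scene axis b,z [0.5345 0.0518] 851
scene -0.09 11 [0.5397 0.5474] 0.0652 86.0
scene -0.085 22 [0.5223 0.5481] 0.0686 70.5
scene -0.08 30 [0.5247 0.551 ] 0.0706 59.0
scene -0.075 26 [0.5219 0.5546] 0.0695 60.0
scene -0.07 30 [0.5237 0.5545] 0.0702 60.0
scene -0.065 22 [0.522  0.5519] 0.0702 60.0
scene -0.06 29 [0.5225 0.5556] 0.0694 59.0
scene -0.055 21 [0.5225 0.5496] 0.07 58.0
scene -0.05 23 [0.524  0.5503] 0.0692 59.0
scene -0.045 3  0.067 79.0
scene -0.04 0   
scene -0.035 0   
scene -0.03 0   
scene -0.025 0   
scene -0.02 5 [0.5265 0.5409] 0.0652 96.0
scene -0.015 10 [0.5281 0.5439] 0.0646 62.0
scene -0.01 7 [0.5288 0.5423] 0.0651 60.0
scene -0.005 38 [0.506  0.5621] 0.0749 101.0
top axis b,z [0.5361 0.0505] 647
top -0.09 15 [0.5229 0.5458] 0.0667 86.0
top -0.085 16 [0.5244 0.5453] 0.0667 75.5
top -0.08 24 [0.5213 0.5487] 0.0696 27.0
top -0.075 24 [0.5207 0.5492] 0.0691 28.0
top -0.07 27 [0.5206 0.5551] 0.0705 28.0
top -0.065 28 [0.5211 0.5571] 0.0713 28.5
top -0.06 27 [0.5214 0.5548] 0.0716 27.0
top -0.055 27 [0.5211 0.5525] 0.0709 28.0
top -0.05 25 [0.5199 0.5483] 0.068 26.0
top -0.045 17 [0.5215 0.5459] 0.0683 13.0
top -0.04 1  0.0568 100.0
top -0.035 1  0.0581 95.0
top -0.03 0   
top -0.025 1  0.0609 99.0
top -0.02 2  0.058 91.5
top -0.015 10 [0.5275 0.5443] 0.0668 52.0
top -0.01 12 [0.5267 0.5419] 0.0683 13.5
top -0.005 3  0.0742 101.0
```

```bash
sed -i 's/TH=104.0/TH=104.05/' plan.py; python3 - <<'E'
from plan import *
rel([.5353,.067,.12])
E
```

```text
pos [0.4628 0.3076 0.27  ] F [-0.61  0.03  0.18] open 0.038 t 4.3
shift [ 0.0425  0.5    -0.8365] turn [ 0.     -0.002  -0.0001]
```

{"op": "send_rows", "data": {
  "motion": [
    [[0.004,0.0,-0.1,0,0,0,-0.6],[0.008,0.0,-0.22,0,0,0,-0.6],[0.012,0.0,-0.34,0,0,0,-0.6],[0.016,0.06,-0.46,0,0,0,-0.6],[0.02,0.15,-0.58,0,0,0,-0.6],[0.025,0.25,-0.68,0,0,0,-0.6],[0.03,0.32,-0.78,0,0,0,-0.6],[0.032,0.38,-0.83,0,0,0,-0.6]]
  ]
}}

```text
time_s: 4.97
ee_pos: [0.5303, 0.0651, 0.1525]
orientation: [0.702, 0.083, -0.087, -0.702]
force: [0.6, 0.4, -0.0]
opening: 0.0683
```

```bash
python3 - <<'E'
from plan import *
rel([.5353,.067,.12])
E
```

```text
pos [0.5303 0.0651 0.1525] F [ 0.61  0.43 -0.  ] open 0.0683 t 4.97
shift [0.0181 0.1082 0.0022] turn [-0.0001 -0.0031 -0.0033]
```

{"op": "send_rows", "data": {
  "motion": [
    [[0.01,0.05,0.0,0,0,0,-0.6],[0.013,0.09,0.0,0,0,0,-0.6],[0.013,0.1,0.0,0,0,0,-0.6],[0.013,0.1,0.0,0,0,0,-0.6]]
  ]
}}

```text
time_s: 5.3
ee_pos: [0.5345, 0.0695, 0.1246]
orientation: [-0.702, -0.084, 0.087, 0.702]
force: [1.1, 0.3, -0.2]
opening: 0.0683
```

```bash
python3 - <<'E'
from plan import *
rel([.5353,.067,.04])
i,d=ctrl.get_image("scene")
cv2.imwrite("pics/scene3.png",cv2.resize(i[150:300,150:330],None,fx=4,fy=4,interpolation=cv2.INTER_CUBIC)[...,::-1])
rel([.5353,.067,.04])
E
```

```text
pos [0.5345 0.0695 0.1246] F [ 1.11  0.27 -0.25] open 0.0683 t 5.3
shift [ 0.0017  0.2821 -0.009 ] turn [-0.0004 -0.0017 -0.0023]
pos [0.5352 0.0698 0.1257] F [1.07 0.33 0.42] open 0.0686 t 5.35
shift [-0.0014  0.2857 -0.0091] turn [-0.0002 -0.0015 -0.0011]
```

View pics/scene3.png

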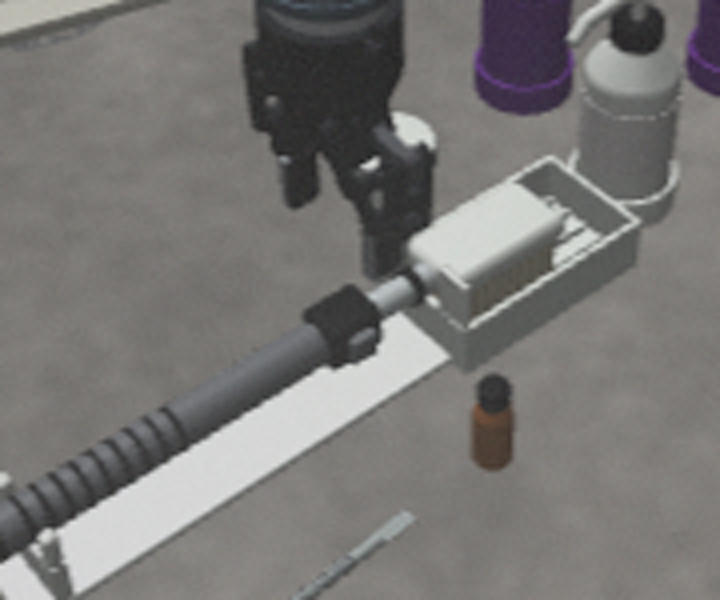

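The open jaws straddle the collar (crop 345,320) and are clear of the well and the vial. Going down.

{"op": "send_rows", "data": {
  "motion": [
    [[0,0.08,-0.005,0,0,0,-0.6],[0,0.16,-0.009,0,0,0,-0.6],[0,0.22,-0.009,0,0,0,-0.6],[0,0.26,-0.009,0,0,0,-0.6],[0,0.283,-0.009,0,0,0,-0.6],[0,0.283,-0.009,0,0,0,-0.6]]
  ]
}}

```text
time_s: 5.85
ee_pos: [0.5362, 0.067, 0.0409]
orientation: [-0.702, -0.085, 0.086, 0.702]
force: [-0.3, 0.7, 0.2]
opening: 0.0685
```

```bash
python3 - <<'E'
from plan import *
rel([.5353,.067,.04])
for n in("scene","top"):
    i,d=ctrl.get_image(n); c=i[170:290,170:320] if n=="scene" else i[130:240,200:350]
    cv2.imwrite(f"pics/{n}4.png",cv2.resize(c,None,fx=4,fy=4,interpolation=cv2.INTER_CUBIC)[...,::-1])
E
```

```text
pos [0.5362 0.067  0.0409] F [-0.35  0.7   0.22] open 0.0685 t 5.85
shift [-0.0028  0.0029  0.0006] turn [-0.0001 -0.0016 -0.0007]
```

View pics/scene4.png

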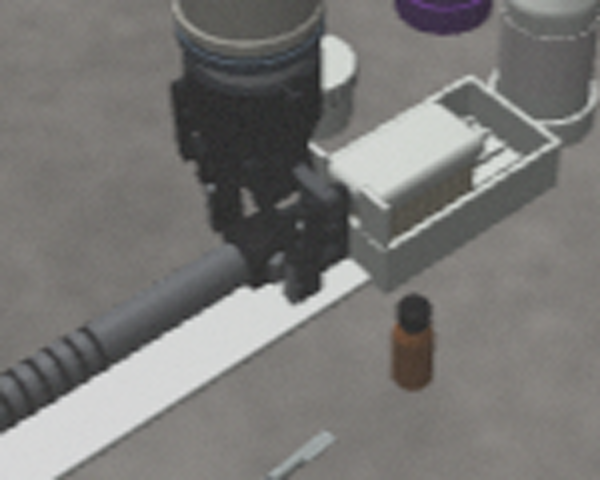

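View pics/top4.png

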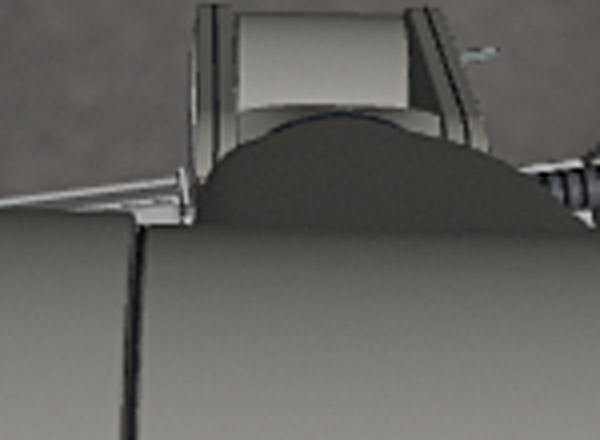

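{"op": "send_rows", "data": {
  "motion": [
    [[0,0,0,0,0,0,1],[0,0,0,0,0,0,1],[0,0,0,0,0,0,1],[0,0,0,0,0,0,1],[0,0,0,0,0,0,1],[0,0,0,0,0,0,1]]
  ],
  "grip_force": 30
}}

```text
time_s: 6.45
ee_pos: [0.5373, 0.0667, 0.0427]
orientation: [-0.702, -0.086, 0.085, 0.702]
force: [-1.7, 0.9, 7.0]
opening: 0.0348
```

The opening is 34.8 mm, so the button is fully in (35.5 mm expected). I'll relieve the vertical load slightly and start the pull.

{"op": "send_rows", "data": {
  "motion": [
    [[0,-0.003,0,0,0,0,1],[0,-0.006,0,0,0,0,1],[0,-0.006,-0.01,0,0,0,1],[0,-0.006,-0.025,0,0,0,1],[0,-0.006,-0.045,0,0,0,1],[0,-0.006,-0.065,0,0,0,1],[0,-0.006,-0.085,0,0,0,1],[0,-0.006,-0.1,0,0,0,1]]
  ]
}}

```text
time_s: 7.12
ee_pos: [0.5438, 0.0366, 0.0431]
orientation: [0.702, 0.085, -0.085, -0.702]
force: [-0.1, 2.1, -1.9]
opening: 0.0346
```

```bash
python3 - <<'E'
from plan import *
rel([.5353,.067,.04])
i,d=ctrl.get_image("scene");cv2.imwrite("pics/scene5.png",cv2.resize(i[170:320,130:320],None,fx=4,fy=4,interpolation=cv2.INTER_CUBIC)[...,::-1])
E
```

```text
pos [0.5438 0.0366 0.0431] F [-0.09  2.1  -1.93] open 0.0346 t 7.12
shift [-0.0032  0.0104  0.1052] turn [-0.     -0.0024 -0.0002]
```

View pics/scene5.png

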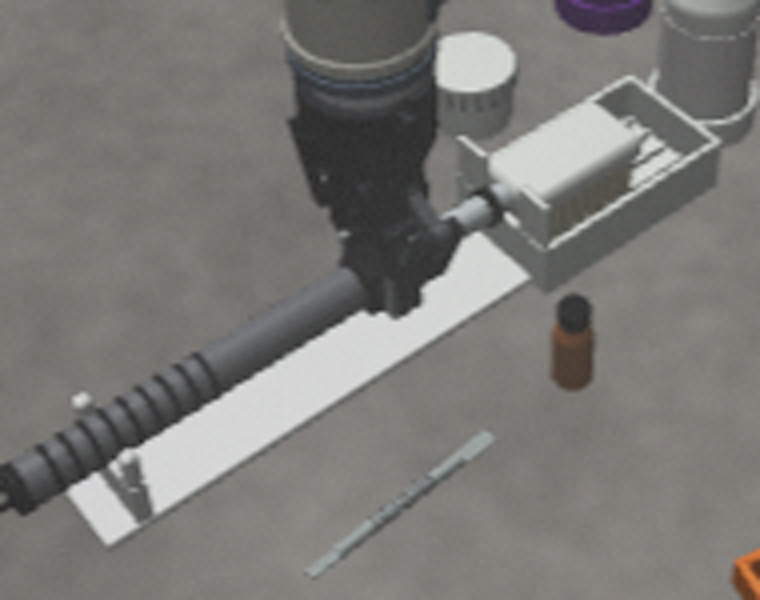

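The head is still against the notch, and the handle slides at about 2 N. Continuing.

{"op": "send_rows", "data": {
  "motion": [
    [[0,0.003,-0.02,0,0,0,1],[0,0.003,-0.05,0,0,0,1],[0,0.003,-0.08,0,0,0,1],[0,0.003,-0.12,0,0,0,1],[0,0.003,-0.16,0,0,0,1],[0,0.003,-0.2,0,0,0,1],[0,0.003,-0.24,0,0,0,1],[0,0.003,-0.265,0,0,0,1]]
  ]
}}

```text
time_s: 7.83
ee_pos: [0.5635, -0.0414, 0.0426]
orientation: [0.702, 0.085, -0.085, -0.702]
force: [-1.0, 3.8, 6.0]
opening: 0.035
```

{"op": "send_rows", "data": {
  "motion": [
    [[0,0,-0.01,0,0,0,1],[0,0,-0.02,0,0,0,1],[0,0,-0.026,0,0,0,1],[0,0,-0.03,0,0,0,1],[0,0,-0.03,0,0,0,1]]
  ]
}}

```text
time_s: 8.25
ee_pos: [0.5654, -0.0495, 0.0426]
orientation: [0.702, 0.085, -0.085, -0.702]
force: [-1.0, 2.5, 5.9]
opening: 0.0347
```

```bash
python3 - <<'E'
from plan import *
rel([.5362,.067,.04])
E
```

```text
pos [ 0.5654 -0.0495  0.0426] F [-0.99  2.49  5.86] open 0.0347 t 8.25
shift [-0.0018  0.0086  0.4004] turn [ 0.0002 -0.0025  0.0004]
```

{"op": "send_rows", "data": {
  "motion": [
    [[0,0,-0.003,0,0,0,1],[0,0,-0.006,0,0,0,1],[0,0,-0.008,0,0,0,1],[0,0,-0.008,0,0,0,1]]
  ]
}}

```text
time_s: 8.58
ee_pos: [0.566, -0.0516, 0.0427]
orientation: [0.702, 0.085, -0.085, -0.702]
force: [-1.6, 3.2, 6.1]
opening: 0.0347
```

{"op": "send_rows", "data": {
  "motion": [
    [[0,0,-0.003,0,0,0,1],[0,0,-0.006,0,0,0,1],[0,0,-0.006,0,0,0,1]]
  ]
}}

```text
time_s: 8.83
ee_pos: [0.5662, -0.0526, 0.0426]
orientation: [-0.702, -0.085, 0.085, 0.702]
force: [-0.0, 8.3, 6.2]
opening: 0.0349
```

```bash
python3 - <<'E'
from plan import *
rel([.5362,.067,.04])
i,d=ctrl.get_image("scene");cv2.imwrite("pics/scene6.png",cv2.resize(i[170:320,100:310],None,fx=3.5,fy=3.5,interpolation=cv2.INTER_CUBIC)[...,::-1])
E
```

```text
pos [ 0.5662 -0.0526  0.0426] F [-0.05  8.29  6.2 ] open 0.0349 t 8.83
shift [-0.002   0.0091  0.4109] turn [-0.0006 -0.0027  0.0003]
```

View pics/scene6.png

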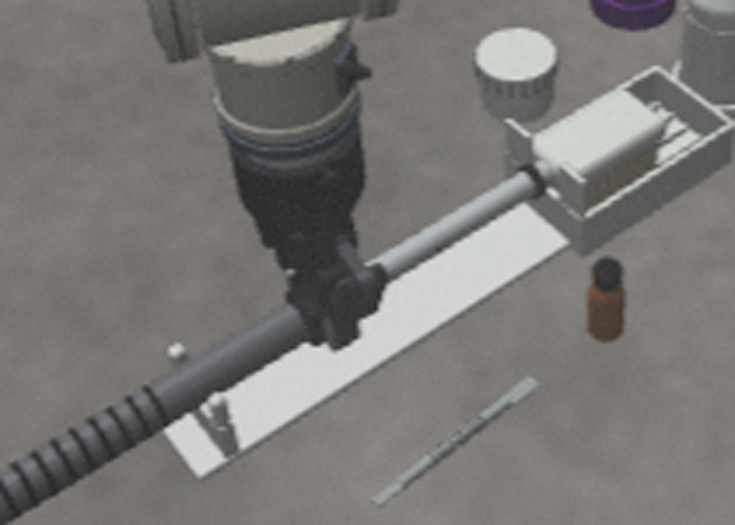

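{"op": "send_rows", "data": {
  "motion": [
    [[0,0,-0.002,0,0,0,1],[0,0,-0.002,0,0,0,1],[0,0,-0.002,0,0,0,1]]
  ]
}}

```text
time_s: 9.13
ee_pos: [0.5662, -0.0526, 0.0426]
orientation: [-0.701, -0.085, 0.085, 0.702]
force: [-1.7, 11.7, 7.4]
opening: 0.0346
```

That's the hard end: force up, no movement. I'll ease the tension and release the button.

{"op": "send_rows", "data": {
  "motion": [
    [[0,0,0.003,0,0,0,1],[0,0,0.003,0,0,0,1],[0,0,0.003,0,0,0,-0.5],[0,0,0.003,0,0,0,-0.5],[0,0,0.003,0,0,0,-0.5],[0,0,0.003,0,0,0,-0.5]]
  ]
}}

```text
time_s: 9.63
ee_pos: [0.5658, -0.0529, 0.0421]
orientation: [0.702, 0.085, -0.085, -0.702]
force: [0.2, -1.0, -0.1]
opening: 0.0643
```

```bash
python3 - <<'E'
from plan import *
p=ctrl.get_obs()["ee_pos"]; rel([p[0],p[1],.13])
E
```

```text
pos [ 0.5658 -0.0529  0.0421] F [ 0.21 -0.98 -0.05] open 0.0643 t 9.63
shift [-1.000e-04 -2.929e-01 -1.000e-04] turn [ 0.0001 -0.0023 -0.0002]
```

{"op": "send_rows", "data": {
  "motion": [
    [[0,-0.08,0,0,0,0,-0.5],[0,-0.18,0,0,0,0,-0.5],[0,-0.28,0,0,0,0,-0.5],[0,-0.3,-0.06,0,0,0,-0.5],[0,-0.3,-0.12,0,0,0,-0.5],[0,-0.3,-0.18,0,0,0,-0.5],[0,-0.3,-0.183,0,0,0,-0.5]]
  ]
}}

```text
time_s: 10.22
ee_pos: [0.5801, -0.1082, 0.1329]
orientation: [0.703, 0.085, -0.084, -0.702]
force: [0.3, -0.3, -0.1]
opening: 0.0643
```

```bash
python3 - <<'E'
from plan import *
p=ctrl.get_obs()["ee_pos"]; rel([.5658+.0134,-.0529-.0534,.04])
s,t=[dict(zip("id",ctrl.get_image(n))) for n in("scene","top")]
np.savez("s7.npz",**s);np.savez("t7.npz",**t)
cv2.imwrite("pics/scene7.png",cv2.resize(s['i'][180:320,130:310],None,fx=4,fy=4,interpolation=cv2.INTER_CUBIC)[...,::-1])
w=np.radians(104.05);W=np.array([np.cos(w),np.sin(w)]);N=np.array([W[1],-W[0]])
C=cloud("scene",s['d']);g=s['i'].max(2);z=C[...,2];a=C[...,:2]@W;b=C[...,:2]@N
for a0 in np.arange(-.32,-.13,.005):
    k=(abs(a-a0)<.0025)&(abs(b-.5355)<.04)&(z>.03)&(z<.09)
    if k.any(): print(a0.round(3),k.sum(),"g",np.median(g[k]),"b",np.percentile(b[k],[5,95]).round(3),"z",z[k].max().round(3),"whites",(g[k]>130).sum())
E
```

```text
pos [ 0.5801 -0.1082  0.1329] F [ 0.31 -0.31 -0.15] open 0.0643 t 10.22
shift [-0.0019  0.3097  0.0074] turn [ 0.001  -0.0032  0.0011]
-0.32 33 g 60.0 b [0.522 0.544] z 0.067 whites 0
-0.315 32 g 91.0 b [0.526 0.543] z 0.068 whites 0
-0.31 33 g 66.0 b [0.523 0.545] z 0.066 whites 0
-0.305 31 g 81.0 b [0.525 0.544] z 0.068 whites 0
-0.3 32 g 89.0 b [0.525 0.543] z 0.067 whites 0
-0.295 33 g 95.0 b [0.524 0.544] z 0.068 whites 0
-0.29 34 g 96.0 b [0.524 0.545] z 0.067 whites 0
-0.285 76 g 112.0 b [0.513 0.564] z 0.068 whites 22
-0.28 76 g 105.5 b [0.511 0.565] z 0.068 whites 23
-0.275 48 g 104.0 b [0.517 0.564] z 0.067 whites 7
-0.27 28 g 98.0 b [0.523 0.544] z 0.067 whites 0
-0.265 32 g 93.0 b [0.528 0.544] z 0.067 whites 0
-0.26 31 g 100.0 b [0.525 0.544] z 0.067 whites 0
-0.255 31 g 96.0 b [0.526 0.544] z 0.067 whites 0
-0.25 29 g 94.0 b [0.526 0.545] z 0.065 whites 0
-0.245 28 g 100.0 b [0.523 0.545] z 0.068 whites 0
-0.24 28 g 97.5 b [0.525 0.546] z 0.065 whites 0
-0.235 25 g 96.0 b [0.525 0.545] z 0.067 whites 0
-0.23 32 g 97.0 b [0.525 0.545] z 0.068 whites 0
-0.225 30 g 96.0 b 
[... 228 characters left out ...]

-0.2 40 g 59.5 b [0.521 0.548] z 0.071 whites 0
-0.195 51 g 62.0 b [0.522 0.555] z 0.07 whites 0
-0.19 42 g 65.0 b [0.521 0.555] z 0.07 whites 0
-0.185 42 g 61.5 b [0.521 0.555] z 0.07 whites 0
-0.18 36 g 62.5 b [0.521 0.554] z 0.07 whites 0
-0.175 37 g 60.0 b [0.522 0.549] z 0.07 whites 0
-0.17 21 g 60.0 b [0.522 0.548] z 0.069 whites 0
-0.165 12 g 129.0 b [0.528 0.542] z 0.062 whites 6
-0.16 18 g 138.5 b [0.528 0.541] z 0.063 whites 10
-0.155 17 g 158.0 b [0.529 0.542] z 0.062 whites 12
-0.15 19 g 137.0 b [0.525 0.541] z 0.063 whites 12
-0.145 17 g 152.0 b [0.53  0.542] z 0.063 whites 10
-0.14 17 g 154.0 b [0.528 0.542] z 0.062 whites 11
-0.135 17 g 144.0 b [0.528 0.542] z 0.063 whites 11
```

View pics/scene7.png

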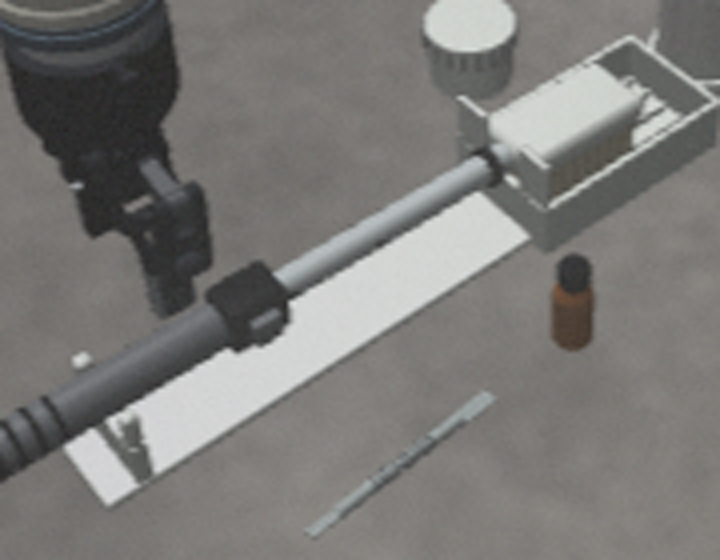

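Button out (side at b≈0.555), collar centre moved 121 mm in the same view, saddle 33 mm beyond the grip point. Going down onto the handle.

{"op": "send_rows", "data": {
  "motion": [
    [[-0.001,0.08,0.012,0,0,0,-0.5],[-0.002,0.16,0.012,0,0,0,-0.5],[-0.002,0.23,0.012,0,0,0,-0.5],[-0.002,0.28,0.012,0,0,0,-0.5],[-0.002,0.305,0.012,0,0,0,-0.5],[-0.002,0.305,0.012,0,0,0,-0.5]]
  ]
}}

```text
time_s: 10.82
ee_pos: [0.576, -0.1013, 0.0389]
orientation: [-0.701, -0.084, 0.087, 0.702]
force: [-1.2, 0.3, 0.6]
opening: 0.064
```

{"op": "send_rows", "data": {
  "motion": [
    [[0,0,0,0,0,0,1],[0,0,0,0,0,0,1],[0,0,0,0,0,0,1],[0,0,0,0,0,0,1],[0,0,0,0,0,0,1],[0,0,0,0,0,0,1]]
  ],
  "grip_force": 60
}}

```text
time_s: 11.32
ee_pos: [0.5785, -0.1022, 0.0421]
orientation: [0.702, 0.086, -0.085, -0.702]
force: [-1.4, 1.4, 6.4]
opening: 0.0259
```

{"op": "send_rows", "data": {
  "motion": [
    [[0,-0.005,0.004,0,0,0,1],[0,-0.006,0.009,0,0,0,1],[0,-0.006,0.014,0,0,0,1],[0,-0.006,0.014,0,0,0,1]]
  ]
}}

```text
time_s: 11.65
ee_pos: [0.5762, -0.0978, 0.0424]
orientation: [-0.702, -0.085, 0.086, 0.702]
force: [-0.3, 0.2, -1.6]
opening: 0.0265
```

```bash
python3 - <<'E'
from plan import *
rel([.5785,-.1022,.19])
i,d=ctrl.get_image("scene");cv2.imwrite("pics/scene8.png",cv2.resize(i[170:320,120:310],None,fx=4,fy=4,interpolation=cv2.INTER_CUBIC)[...,::-1])
E
```

```text
pos [ 0.5762 -0.0978  0.0424] F [-0.32  0.23 -1.57] open 0.0265 t 11.65
shift [ 0.0036 -0.492  -0.0161] turn [-0.0002 -0.0021 -0.0004]
```

View pics/scene8.png

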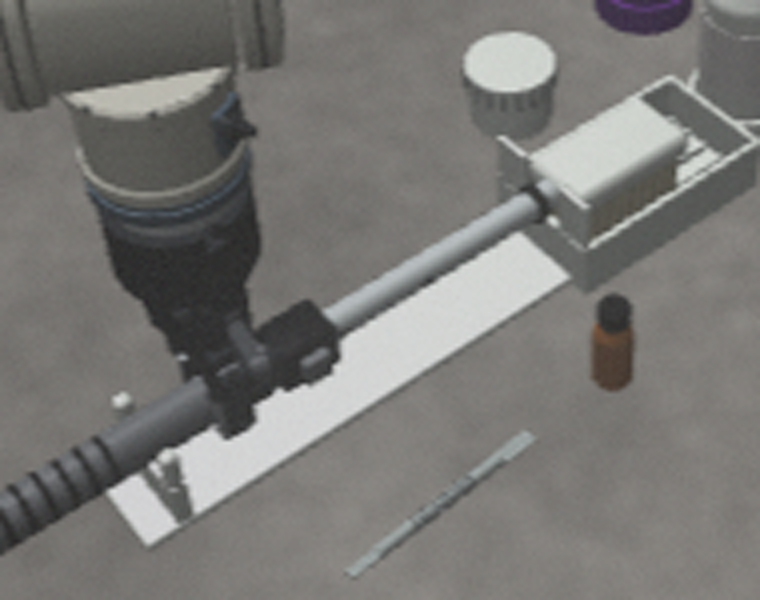

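```bash
python3 - <<'E'
from h import *
w=np.radians(104.05);W=np.array([np.cos(w),np.sin(w)]);N=np.array([W[1],-W[0]])
for n,f in(("scene","scene0"),("top","top0"),("scene",None)):
    if f: q=np.load(f+".npz");I,D=q['i'],q['d']
    else: I,D=ctrl.get_image(n)
    C=cloud(n,D);g=I.max(2);z=C[...,2];a=C[...,:2]@W;b=C[...,:2]@N
    sp=(z>.14)&(z<.2)&(g>110)&(abs(b-.53)<.06)&(a>.08)&(a<.25)
    hd=(z>.052)&(z<.08)&(g>110)&(abs(b-.5355)<.02)&(a>-.02)&(a<.17)
    print(n,f,"spout a",np.percentile(a[sp],[0,1,5]).round(4),"b there",b[sp][a[sp]<np.percentile(a[sp],5)].mean().round(4),z[sp][a[sp]<np.percentile(a[sp],5)].mean().round(4),"head a",np.percentile(a[hd],[1,99,100]).round(4),"z",np.percentile(z[hd],95))
E
```

```text
scene scene0 spout a [0.1196 0.1202 0.1256] b there 0.5299 0.175 head a [-0.0173  0.0932  0.0942] z 0.06497640477059485
top top0 spout a [0.1206 0.1218 0.1282] b there 0.5273 0.1736 head a [-0.0169  0.0956  0.1564] z 0.0647243798622625
scene None spout a [0.1194 0.1198 0.1252] b there 0.5296 0.1749 head a [-0.0169  0.0966  0.0984] z 0.06501886354994157
```

The head moved about 3.5 mm along with the handle, and 21 mm of room remains to the spout. Lifting straight up.

{"op": "send_rows", "data": {
  "motion": [
    [[0,-0.005,0,0,0,0,1],[0,-0.015,0,0,0,0,1],[0,-0.03,0,0,0,0,1],[0,-0.05,0,0,0,0,1],[0,-0.07,0,0,0,0,1],[0,-0.09,0,0,0,0,1],[0,-0.1,0,0,0,0,1],[0,-0.1,0,0,0,0,1]]
  ],
  "grip_force": 80
}}

```text
time_s: 12.42
ee_pos: [0.5773, -0.0982, 0.0738]
orientation: [0.702, 0.086, -0.085, -0.702]
force: [1.4, 0.6, -2.1]
opening: 0.0259
```

```bash
python3 - <<'E'
from plan import *
rel([.5762,-.0978,.1925])
i,d=ctrl.get_image("scene");cv2.imwrite("pics/scene9.png",cv2.resize(i[150:320,100:310],None,fx=3.5,fy=3.5,interpolation=cv2.INTER_CUBIC)[...,::-1])
E
```

```text
pos [ 0.5773 -0.0982  0.0738] F [ 1.41  0.61 -2.11] open 0.0259 t 12.42
shift [-0.0025 -0.3956  0.0019] turn [ 0.0005 -0.0021  0.0011]
```

View pics/scene9.png

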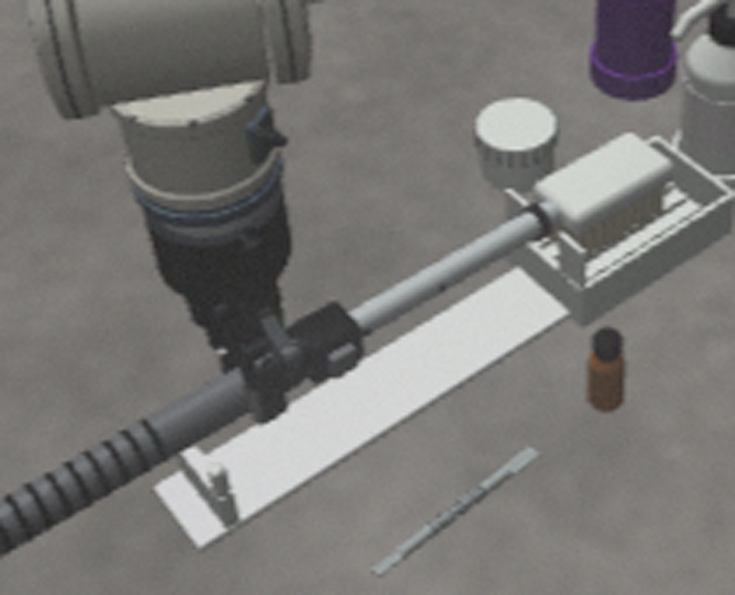

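The brush rises level and is free of the notch. Continuing to +15 cm.

{"op": "send_rows", "data": {
  "motion": [
    [[0,-0.02,0,0,0,0,1],[0,-0.06,0,0,0,0,1],[0,-0.11,0,0,0,0,1],[0,-0.17,0,0,0,0,1],[0,-0.23,0,0,0,0,1],[0,-0.29,0,0,0,0,1],[0,-0.35,0,0,0,0,1],[0,-0.38,0,0,0,0,1]]
  ]
}}

```text
time_s: 13.13
ee_pos: [0.5776, -0.0983, 0.1897]
orientation: [0.702, 0.087, -0.084, -0.702]
force: [0.5, 0.1, -3.1]
opening: 0.0258
```

{"op": "send_rows", "data": {
  "motion": [
    [[0,-0.01,0,0,0,0,1],[0,-0.015,0,0,0,0,1],[0,-0.015,0,0,0,0,1],[0,-0.015,0,0,0,0,1],[0,-0.015,0,0,0,0,1],[0,-0.015,0,0,0,0,1],[0,-0.015,0,0,0,0,1],[0,-0.015,0,0,0,0,1]]
  ]
}}

```text
time_s: 13.8
ee_pos: [0.5764, -0.0981, 0.1907]
orientation: [-0.702, -0.085, 0.086, 0.702]
force: [-0.4, 0.1, -2.2]
opening: 0.0257
```

```bash
python3 - <<'E'
from plan import *
from meas import run
rel([.5762,-.0978,.1925])
s,t=[dict(zip("id",ctrl.get_image(n))) for n in("scene","top")]
cv2.imwrite("pics/scene10.png",cv2.resize(s['i'][90:320,60:340],None,fx=2.6,fy=2.6,interpolation=cv2.INTER_CUBIC)[...,::-1])
run(s,t)
w=np.radians(104.05);W=np.array([np.cos(w),np.sin(w)]);N=np.array([W[1],-W[0]])
C=cloud("scene",s['d']);g=s['i'].max(2);z=C[...,2];a=C[...,:2]@W;b=C[...,:2]@N
for a0 in np.arange(-.42,.13,.01):
    k=(abs(a-a0)<.005)&(abs(b-.5355)<.03)&(z>.15)&(z<.25)
    if k.sum()>5: print(a0.round(3),k.sum(),"g",np.median(g[k]),"b",np.percentile(b[k],[5,95]).round(3),"z",np.percentile(z[k],95).round(4))
E
```

```text
pos [ 0.5764 -0.0981  0.1907] F [-0.43  0.09 -2.16] open 0.0257 t 13.8
shift [-0.0006 -0.006   0.001 ] turn [-0.0002 -0.0021 -0.0005]
top pumptop all 292 [(np.int32(1), array([230., 168.])), (np.int32(1), array([275., 169.])), (np.int32(1), array([215., 170.])), (np.int32(1), array([242., 170.])), (np.int32(1), array([268., 170.])), (np.int32(1), array([309., 171.])), (np.int32(1), array([313., 170.])), (np.int32(2), array([316.5, 170.5])), (np.int32(1), array([295., 173.])), (np.int32(1), array([300., 173.])), (np.int32(2), array([306.5, 172. ])), (np.int32(1), array([332., 173.])), (np.int32(1), array([277., 175.])), (np.int32(2), array([279.5, 175. ])), (np.int32(3), array([283., 175.])), (np.int32(1), array([292., 174.])), (np.int32(1), array([324., 174.])), (np.int32(1), array([208., 176.])), (np.int32(10), array([246.2, 178.5])), (np.int32(6), array([257.7, 177.8])), (np.int32(3), array([267.7, 176.7])), (np.int32(3), array([274., 176.])), (np.int32(1), array([203., 178.])), (np.int32(2), array([253. , 178.5])), (np.int32(1), array([203., 185.])), (np.int32(224), array([170.5, 
[... 2936 characters left out ...]
6 40 g 137.5 b [0.531 0.544] z 0.2073
-0.05 32 g 126.0 b [0.531 0.545] z 0.2068
-0.04 35 g 141.0 b [0.532 0.545] z 0.2074
-0.03 35 g 144.0 b [0.531 0.544] z 0.2066
-0.02 33 g 131.0 b [0.532 0.544] z 0.206
-0.01 48 g 60.5 b [0.529 0.547] z 0.2094
0.0 47 g 112.0 b [0.518 0.554] z 0.2054
0.01 196 g 103.5 b [0.517 0.558] z 0.2074
0.02 106 g 168.5 b [0.516 0.56 ] z 0.2081
0.03 104 g 159.0 b [0.518 0.56 ] z 0.2079
0.04 104 g 180.0 b [0.518 0.56 ] z 0.2077
0.05 100 g 178.0 b [0.519 0.56 ] z 0.2072
0.06 99 g 162.0 b [0.517 0.559] z 0.2069
0.07 100 g 176.5 b [0.518 0.559] z 0.2071
0.08 94 g 167.5 b [0.517 0.559] z 0.2064
0.09 87 g 161.0 b [0.516 0.559] z 0.2062
0.1 12 g 151.5 b [0.518 0.558] z 0.2048
```

View pics/scene10.png

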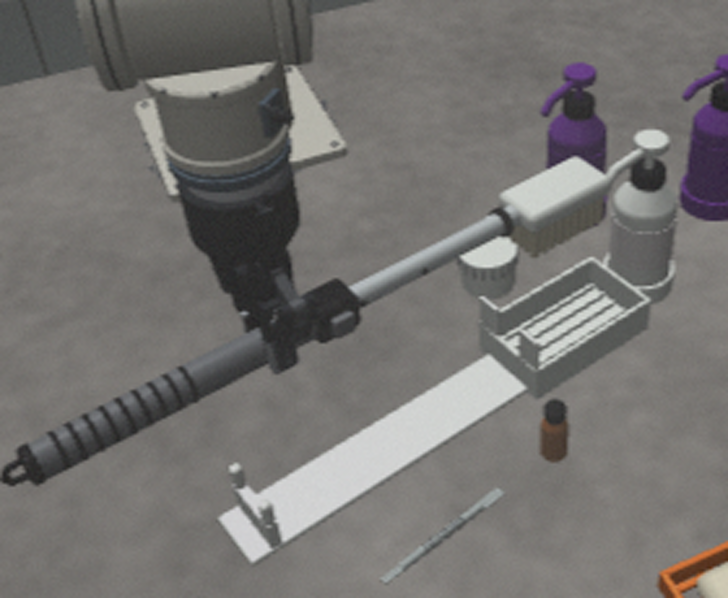

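Everything holds. The head has risen about 142 mm and the handle about 149 mm, so I'll add 5 mm.

{"op": "send_rows", "data": {
  "motion": [
    [[0,-0.008,0,0,0,0,1],[0,-0.016,0,0,0,0,1],[0,-0.016,0,0,0,0,1],[0,-0.016,0,0,0,0,1],[0,-0.016,0,0,0,0,1],[0,-0.016,0,0,0,0,1]]
  ]
}}

```text
time_s: 14.4
ee_pos: [0.5766, -0.0981, 0.196]
orientation: [0.702, 0.085, -0.085, -0.702]
force: [-0.1, 0.1, -2.9]
opening: 0.0257
```

```bash
python3 - <<'E'
from plan import *
rel([.5762,-.0978,.196])
s=dict(zip("id",ctrl.get_image("scene")))
w=np.radians(104.05);W=np.array([np.cos(w),np.sin(w)]);N=np.array([W[1],-W[0]])
C=cloud("scene",s['d']);g=s['i'].max(2);z=C[...,2];a=C[...,:2]@W;b=C[...,:2]@N
for a0 in (-.4,-.3,-.1,0.05,.09):
    k=(abs(a-a0)<.005)&(abs(b-.5355)<.03)&(z>.15)&(z<.25); print(a0,np.percentile(z[k],95).round(4))
m=(abs(b-.5355)<.03)&(z>.15)&(z<.235)&(g>110)&(a>.02)&(a<.115);print("head end",np.percentile(a[m],99))
print(ctrl.get_obs()["qvel"].round(3))
ctrl.hand_in()
E
```

```text
pos [ 0.5766 -0.0981  0.196 ] F [-0.08  0.15 -2.91] open 0.0257 t 14.4
shift [-0.001  -0.0001  0.0012] turn [ 0.     -0.0021  0.    ]
-0.4 0.2226
-0.3 0.2209
-0.1 0.2132
0.05 0.2129
0.09 0.2116
head end 0.09603759575469724
[ 0.001 -0.001  0.     0.002  0.001  0.   ]
the job is handed in; nothing more can be done
```

The job is done and handed in at about 14.4 s. The simulator gives no verdict, so what follows rests on my own checks.

**What I did**
- **Pump:** I pushed the white pump cap to its hard stop (16 N) and let it go. It came back up to about 186 mm.
- **Handle:** With the head in the caddy, I squeezed the collar until the button was in (opening 34.8 mm). I pulled the handle to its hard end, where the force rose to about 12 N with no further movement, then let the button spring out.
- **Lift:** I took the handle about 55 mm behind the collar centre, eased the brush 4–5 mm towards the head and lifted it straight up. It finished still held in the air.

**Last checks**
- **Extension:** the collar had moved 121 mm, measured in the same camera view before and after.
- **Button and lock:** the button looks out in the pictures. The head followed the handle when eased, and the extension stayed the same through the lift. I did not tug the lock with a measured force.
- **Height and tilt:** the handle rose about 154 mm and the head about 147 mm, with a tilt of about 1°.
- **Contact:** the force on the gripper was only the brush's weight, about 2.9 N. The head is about 2 cm clear of the spout.
- **Bystanders:** the vial and jar measured where they started (the final scene view of the jar was partly hidden by the brush head). The cuticle pusher looked undisturbed in the pictures, but I did not re-measure it.

**Disagreements**
- The grip opening on the 28 mm handle read about 26 mm, perhaps pad squash.
- The two cameras differed by 2–4 mm along the brush, so I used the average.

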